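# Clear and lock the spice drawer latch

## Task

One of the four hexagonal glass jars has been left out of line on the black shelf, in the way of the drawer's latch lever. Without lifting or tipping it, push that jar with the fingertips back into its gap in the row until it stands against the low back rail; then push the drawer fully shut, and last flip the latch lever past its centre so that it snaps over to its other side. Leave the other things where they stand.

Things in the scene. Friction and masses are not known exactly. Their poses are not given: they have to be found in the camera images.
- shelf: Fixed black MDF shelf unit, 180 (x) x 500 (y) x 75 (z) mm, jars on top (z = 75 mm). Origin under its centre; x points from its drawer front (face at x = -90 mm, robot side) to its back, y left as seen from the front. A back rail 20 mm tall runs along the rear edge, front face at x = +78 mm. The jar row stands before it at x = +44, y = -135, -45, +45 (empty), +135 mm.
- jar_place (a point): Where the underside centre of the stray jar belongs: on the shelf top in the empty place of the row, touching the back rail (shelf x = +48, y = +45 mm). About 20 mm is free to the neighbouring jar on either side.
- jar_stray: The jar out of line: loose hexagonal glass jar with cork-coloured stopper, about 0.3 kg, 60 mm across flats (flats face about +-x of the shelf), 69 across corners, glass 66 mm tall, 85 with the 48 mm wide stopper. Origin: centre of its underside. Starts 70 to 84 mm in front of its place, in the lever's swing. Pushed higher than about 30 mm above its foot it may tip.
- drawer (a joint): Drawer opening in m: 0 fully shut (front flush with the shelf's front face), starts 0.03 to 0.055 open towards the shelf's -x, limit 0.065. It slides with about 2 N of friction and stays where left. Its front is 254 mm wide, from 13 to 60 mm above the worktop.
- drawer_handle (a point): Middle of the drawer's bar handle, a 10 mm thick steel bar 100 mm long along the shelf's y, 28 mm in front of the drawer front and 41 mm above the worktop; moves with the drawer. With the drawer shut it lies at shelf x = -118 mm, y = -30 mm.
- lever (a joint): Latch lever angle, rad, about the shelf's x axis: 0 leans to the shelf's +y (unlocked, at the start), 0.75 upright (centre), 1.5 leans to -y (locked: a tongue hangs down before the drawer front). Over-centre spring: before the centre it pushes back, about 2 N at the tip (more nearer the pivot); past it, it snaps on to 1.5 by itself unless something is in its way.
- lever_tip (a point): Centre of the lever's end, a black cross cylinder 16 mm in diameter and 16 mm long along the shelf's x, on a flat steel arm 12 mm (x) by 8 mm; 55 mm from the pivot. At the start about 129 mm above the worktop.
- lever_pivot (a point): Fixed pivot of the lever, on the shelf top near its front edge, 89 mm above the worktop, at shelf x = -55 mm, y = +90 mm; its steel bracket is 30 (x) x 26 (y) mm and 22 mm tall above the shelf top.
- jar_left: Jar like jar_stray that stands in line, at the left end of the row (shelf y +0.135). Origin at the centre of its underside. Leave alone.
- jar_right: Jar like jar_stray that stands in line, right of the gap (shelf y -0.045). Origin at the centre of its underside. Leave alone.
- jar_far_right: Jar like jar_stray that stands in line, at the right end of the row (shelf y -0.135). Origin at the centre of its underside. Leave alone.
- mill: Loose chrome pepper mill, 54 mm in diameter, 135 mm tall, at the front right of the shelf top. Origin at the centre of its underside. Leave alone.
- clipbox: Loose yellow plastic clip-lid container, 81 x 119 x 65 mm, on the worktop in front of the shelf's left part. Origin at the centre of its underside. Leave alone.
- mug: Loose white mug, 76 mm in diameter, 85 mm tall, on the worktop in front of the shelf's right part. Origin at the centre of its underside. Leave alone.
Mind the look-alikes: they are no part of the job. Leave any pink look-alike of the jar_stray alone.

How it is judged:
On the way, in this order (a step that is already met when the one before it is completed fails the run):
1. the stray jar stands in its gap, against the back rail (x of jar_stray in the frame of shelf above 0.034 m and y of jar_stray in the frame of shelf between 0.023 and 0.067 m), for 0.2 s.
2. the drawer is fully shut (value of joint drawer below 0.004 m), for 0.2 s.
3. the lever has snapped over to its locked side (value of joint lever above 1.35 rad), for 0.2 s.
At the end, for the whole second after the job is handed in: The stray jar stands upright and at rest in its gap (centre within 22 mm of the place's middle along the row, and no more than about 14 mm short of the rail), the drawer is shut to within 4 mm and the lever rests on its other side (above 1.35 rad) (all of step 1 and angle between jar_stray's own z axis and vertical below 0.1 rad and linear speed of jar_stray below 0.02 m/s and value of joint drawer below 0.004 m and value of joint lever above 1.35 rad); the robot touches nothing.
It fails at once if the stray jar is lifted off the shelf, or falls off it (z of jar_stray in the frame of shelf above 0.084 m or z of jar_stray in the frame of shelf below 0.055 m).
It fails at once if the stray jar is tipped (angle between jar_stray's own z axis and vertical above 0.3 rad).
It fails at once if the lever is flipped while the jar is out of line or the drawer is open (value of joint lever above 0.9 rad and (value of joint drawer above 0.008 m or x of jar_stray in the frame of shelf below 0.03 m)).
It fails at once if another thing is pushed away or lifted (more than 20 mm) (distance of any of jar_left, jar_right, jar_far_right, mill, clipbox, mug from where it was at the start of the episode above 0.02 m).
It fails at once if another upright thing is tipped (angle between any of jar_left, jar_right, jar_far_right, mill, clipbox, mug's own z axis and vertical above 0.3 rad).
It also fails if it takes over 54 s, if anything falls off the work surface, if the arm or the gripper's body presses on something with over 40 N, if the wrist force passes 120 N, or if a joint passes its speed limit or range.

## Robot

A 6-joint arm with a two-finger parallel gripper is mounted at the origin on the work surface. World frame = base frame: x ahead of the robot, y to its left, z up, the work surface at z = 0. Lengths are in m, angles in rad, forces in N, time in s.
With the tool pointing down it reaches from about 0.375 to 0.9 m from the base axis. Payload 3.1 kg.
Tool frame: the origin (TCP) lies at the very end of the fingers, on their centre line; the grasp point (between the pads) lies 19 mm behind it; z points along the fingers, y is the line along which they close (so a half turn about z gives the same grasp; the last joint's range is limited). The gripper opens to 85 mm and grips with 20 to 120 N. Pads are 22 mm wide; open, the fingers measure 114 mm over their backs; the gripper's body (76 mm by 85 mm) begins 54 mm behind the grasp point. The pads swing forward as they close: fully open they stand 13 mm farther back than shut.
Start: joints at [1.054, 0.527, 1.433, -0, 1.181, -0.178], TCP at [0.208, 0.589, 0.231] pointing down, gripper open.
Joint ranges: [-3.08, 3.08], [-0.75, 2.2], [0.22, 2.44], [-1.43, 4.57], [0, 2.65], [-2.85, 2.85]. Speed limits (rad/s): [2.79, 2.79, 3.14, 3.14, 3.14, 3.14].

## Interface

Orientations are given as a unit quaternion [x, y, z, w].
In Python, from station import manip gives the robot as it stands.
- The arm moves only by the shell command python3 -m handwheel 'ROWS' [FORCE]. ROWS is JSON, a list of rows, each a list of 7 numbers: the shift along the world's x, y, z in mm, then the turn, a rotation vector about the world's x, y, z in degrees, then the opening, from 0 (shut) to 1 (fully open). A call has exactly 10 rows; each row shifts and turns the commanded pose from where the row before left it; what a row does not reach is not made up. A row lasts 1/8 s, in which the tool goes at most 62.5 mm and 10.7 degrees, less where a joint would pass 70% of its speed; a pose out of reach is approached as far as the arm can. A call is refused whole if a number of a shift passes 62.5 or a number of a turn 10.7, either way. A call with a gripper value outside its range is refused whole. The fingers move at their own pace and stop on an object; FORCE is the grip in N (left out, the last holds). Time passes only in rows, so rows that do not move let the fingers close, or fill a call up. It gives the time, the measured TCP pose, the force, the opening and the grip force at its end, in the units of the state.
- manip.sense(): the state, without advancing time (a new reading comes with each control period).
- manip.snapshot(name): name is "side" or "top" or "wrist"; returns the picture (400x640x3 uint8, red, green, blue); there is no depth.
- manip.get_calibration(name): a dict with "K" (3x3 intrinsics, pixels), "rvec" (rotation vector, rad) and "tvec" (3), from world to camera coordinates, as OpenCV has them. Camera axes: x right, y down, z forward; pixel columns grow to the right and rows downward; lengths in m; the calibration is good to about 2 mm. A picture is of the moment at which its call begins: read the wrist's pose just before it. get_calibration takes no time and is no camera call; for the wrist camera it gives the pose at the moment of the call.
- manip.sign_off(): hands the job in; it is judged then, once.
The state is a dict: "t": time; "q": joint angles; "qd": joint speeds; "tau": joint torques, N m; "tcp_pos": TCP position; "tool_rot": TCP orientation; "force": force on the tool from outside, world axes, zero at the start; "ft_torque": the same for the moment, N m; "finger_gap": opening from 0.0 (shut) to 1.0 (fully open); "gripper_force": force on a finger pad.
Only numpy, scipy, OpenCV 4.12 (cv2) and the standard library are available. Lean on these libraries where they do the work, as an engineer would, in place of code of your own. Each camera call takes 0.05 s, during which the arm holds its last target. There are 200 camera calls.

## Working session

There is one attempt and no reset: what is moved stays moved. The work goes in short steps, Python scripts to look and compute and a shell command to move; the robot and the scene stay as the last step left them, time stands still between calls to the robot, and variables do not carry over. Pictures are saved under pics/ and viewed, at most 10 in all, crops included, and the job is handed in when it is done.

```bash
mkdir -p pics; cat > h.py <<'E'
import numpy as np, cv2
from station import manip
def snap(name,f):
    c=manip.get_calibration(name); im=manip.snapshot(name); cv2.imwrite('pics/'+f,cv2.cvtColor(im,cv2.COLOR_RGB2BGR)); return c,im
def ray(c,u,v):
    K=np.array(c['K']);R=cv2.Rodrigues(np.array(c['rvec'],float))[0];t=np.array(c['tvec'],float).ravel()
    d=R.T@np.linalg.inv(K)@[u,v,1]; return -R.T@t,d
def at_z(c,u,v,z):
    o,d=ray(c,u,v); return o+d*(z-o[2])/d[2]
def proj(c,P):
    return cv2.projectPoints(np.array(P,float).reshape(-1,3),np.array(c['rvec'],float),np.array(c['tvec'],float),np.array(c['K'],float),None)[0].reshape(-1,2)
E
python3 - <<'E'
from h import *
for n in('top','side'):
    c,im=snap(n,n+'1.png'); print(n,ray(c,320,200),c['K'][0][0])
E
```

```text
top (array([ 3.72834710e-01, -7.22088258e-04,  9.84631570e-01]), array([ 0.21682059,  0.00150404, -0.97624842])) 374.20236512465226
side (array([ 0.48658004, -0.60084076,  0.65061416]), array([ 0.03835482,  0.73838249, -0.67359982])) 383.73596350013975
```

View pics/top1.png

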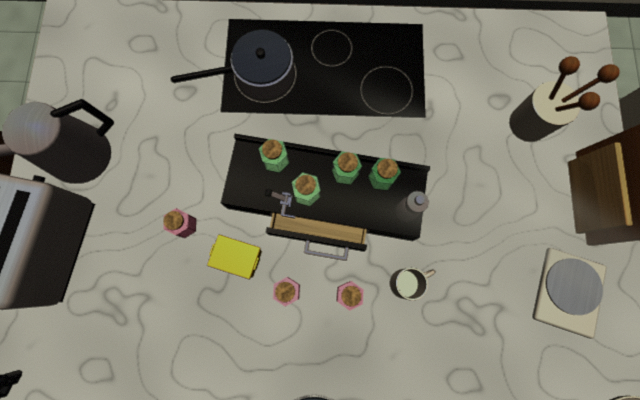

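View pics/side1.png

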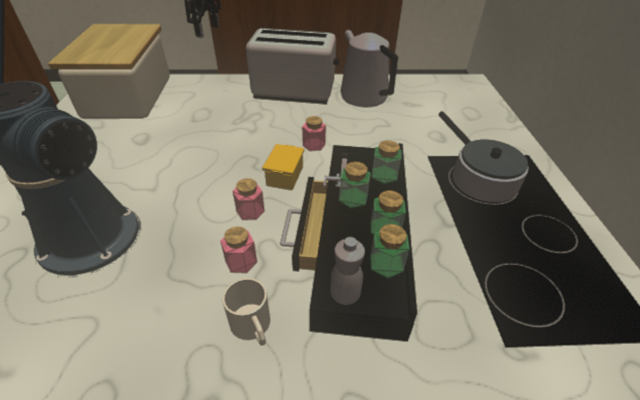

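The top view shows the shelf at about (222-429, 137-240), the green stray jar at (306,188) and the lever at (270-290,192-212). The drawer is open, with its handle at (326,255). The pink look-alikes are at (180,222), (286,291) and (350,294). I'll enlarge both views for accurate points.

```bash
python3 - <<'E'
import cv2
a=cv2.imread('pics/top1.png')[125:275,205:440]; cv2.imwrite('pics/topc.png',cv2.resize(a,None,fx=3.4,fy=3.4,interpolation=cv2.INTER_CUBIC))
a=cv2.imread('pics/side1.png')[135:345,225:425]; cv2.imwrite('pics/sidec.png',cv2.resize(a,None,fx=2.8,fy=2.8,interpolation=cv2.INTER_CUBIC))
E
```

```text
(no output)
```

View pics/topc.png

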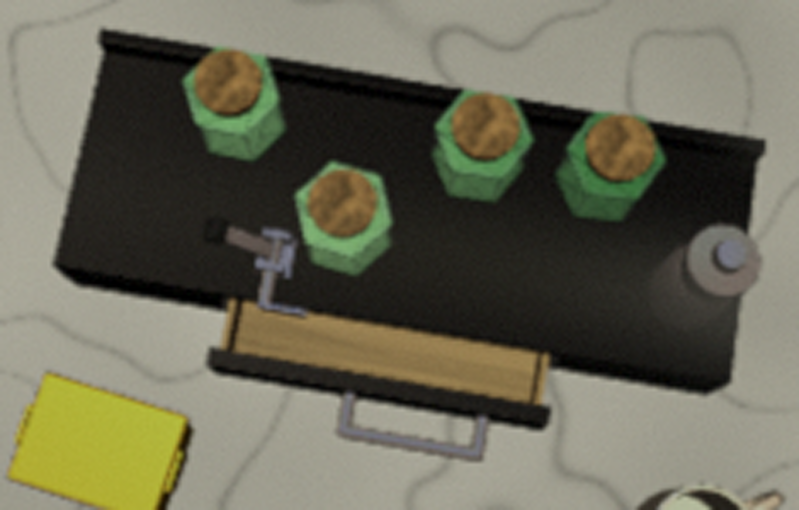

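View pics/sidec.png

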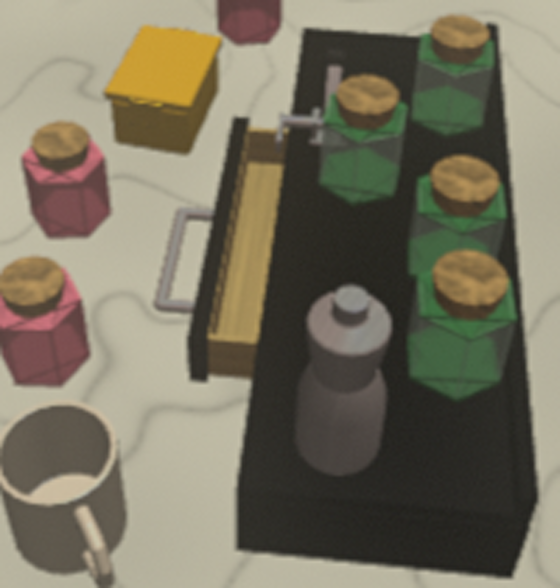

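The top crop shows stopper tops at (229,83), (486,126) and (621,148), with the stray jar's at (342,201). Rail corners are at (103,32) and (764,143), and the handle bar runs (342,433) to (481,455). The side crop shows stopper discs at (460,32), (465,177), (471,275) and stray (369,92).

```bash
cat > fit.py <<'E'
from h import *
from scipy.optimize import least_squares
T=manip.get_calibration('top');S=manip.get_calibration('side')
tp=lambda p:(np.array(p)+.5)/3.4-.5+[205,125]
sp=lambda p:(np.array(p)+.5)/2.8-.5+[225,135]
def W(p,q): # shelf->world
    q=np.array(q,float).reshape(-1,3);c,s=np.cos(p[2]),np.sin(p[2])
    return np.c_[p[0]+c*q[:,0]-s*q[:,1],p[1]+s*q[:,0]+c*q[:,1],q[:,2]]
jars=[[.044,.135,.16],[.044,-.045,.16],[.044,-.135,.16]]
tpts=jars+[[.09,.25,.095],[.09,-.25,.095]]
tpx=tp([(229,83),(486,126),(621,148),(103,32),(764,143)])
spx=sp([(460,32),(465,177),(471,275)])
f=lambda p:np.r_[(proj(T,W(p,tpts))-tpx).ravel(),(proj(S,W(p,jars))-spx).ravel()]
r=least_squares(f,[.5,0,0]);p=r.x
if __name__=='__main__':
    print(p,np.degrees(p[2]));print(f(p).reshape(-1,2).round(1))
    c,s=np.cos(p[2]),np.sin(p[2])
    inv=lambda w:np.array([[c,s],[-s,c]])@(w[:2]-p[:2])
    a=at_z(T,*tp((342,201)),.16);b=at_z(S,*sp((369,92)),.16);print('stray',a,b,inv(a),inv(b))
    for q in((342,433),(481,455),(412,444)):
        a=at_z(T,*tp(q),.045);print('handle',a,inv(a))
    a=at_z(T,*tp((213,229)),.129);print('tip',a,inv(a))
    for q in((48,374),(188,415),(157,515),(10,477)):
        a=at_z(T,*tp(q),.065);print('clip',a,inv(a))
    a=at_z(T,410,284,.085);print('mug',a,inv(a))
    for n,q in dict(place=[.048,.045,.075],pivot=[-.055,.09,.089],tip=[-.055,.13,.129],handleshut=[-.118,-.03,.041],ux=[.148,.045,.075]).items():print(n,W(p,q)[0].round(4))
E
python3 fit.py; python3 -c "
from station import manip;s=manip.sense();print({k:s[k] for k in('tcp_pos','tool_rot','q')})"
```

```text
[ 0.61232073 -0.01132912 -0.14424784] -8.264792195951868
[[-0.2 -0.5]
 [ 0.7 -0.4]
 [-0.4 -0.5]
 [-1.1 -0.9]
 [ 1.2 -0.9]
 [-0.8 -0.6]
 [-0.4  0.8]
 [-1.2  0.1]]
stray [0.59288749 0.03521616 0.16      ] [0.59478164 0.0361858  0.16      ] [-0.02592221  0.04326838] [-0.02418712  0.04450023]
handle [0.44748251 0.03391109 0.045     ] [-0.16962946  0.02107518]
handle [ 0.43432017 -0.06839816  0.045     ] [-0.16794834 -0.08206359]
handle [ 0.44090135 -0.01768991  0.045     ] [-0.16872472 -0.03093595]
tip [0.57857772 0.12501551 0.129     ] [-0.05299185  0.1300781 ]
clip [0.48245352 0.24779828 0.065     ] [-0.16576753  0.23776802]
clip [0.45567811 0.14456408 0.065     ] [-0.17742514  0.13175705]
clip [0.38440886 0.16220322 0.065     ] [-0.25048979  0.13896819]
clip [0.40806048 0.26866245 0.065     ] [-0.24238712  0.24772164]
mug [ 0.37637721 -0.21655879  0.085     ] [-0.20399171 -0.23701466]
place [0.6663 0.0263 0.075 ]
pivot [0.5708 0.0856 0.089 ]
tip [0.5766 0.1252 0.129 ]
handleshut [ 0.4912 -0.0241  0.041 ]
ux [0.7653 0.0119 0.075 ]
{'tcp_pos': array([0.20734421, 0.5888765 , 0.23037836]), 'tool_rot': array([ 1.68590465e-01,  9.85685630e-01, -9.83353805e-04, -3.56729732e-04]), 'q': array([ 1.05350496e+00,  5.28424939e-01,  1.43384128e+00,  2.54309122e-07,
        1.18141856e+00, -1.78492291e-01])}
```

The fit is good: about 1 px residuals, and the measured tip matches the model to within 2 mm. Next I'll locate the tongue and the pink jars and compute waypoints.

```bash
python3 - <<'E'
from fit import *
c,s=np.cos(p[2]),np.sin(p[2]); inv=lambda w:np.array([[c,s],[-s,c]])@(w[:2]-p[:2])
for q in((280,245),(265,302),(305,313)):print('tongue',inv(at_z(T,*tp(q),.089)).round(3))
for q in((279,130),(320,125)):print('sideT',inv(at_z(S,*sp(q),.089)).round(3))
for q in((286,291),(350,294)):print('pink',inv(at_z(T,*q,.085)).round(3))
for n,q in dict(pre=[-.080,.044,.1],cont=[-.066,.044,.1],end=[.007,.044,.1],hpre=[-.205,-.03,.03],hend=[-.134,-.03,.03],lpre=[-.055,.17,.115],lend=[-.055,.10,.115]).items():print(n,(1000*W(p,q)[0]).round(0))
print('ex',c*10,s*10,'ey',-s*10,c*10)
E
python3 -m handwheel '[[10,-40,10,0,0,3,0],[10,-40,10,0,0,3,0],[15,-45,10,0,0,3,0],[15,-45,10,0,0,2,0],[15,-45,0,0,0,0,0],[15,-45,0,0,0,0,0],[15,-45,0,0,0,0,0],[20,-40,0,0,0,0,0],[25,-40,0,0,0,0,0],[25,-30,0,0,0,0,0]]'
```

```text
tongue [-0.048  0.087]
tongue [-0.091  0.09 ]
tongue [-0.094  0.06 ]
sideT [-0.094  0.078]
sideT [-0.061  0.088]
pink [-0.27   0.047]
pink [-0.251 -0.101]
pre [539.  44. 100.]
cont [553.  42. 100.]
end [626.  31. 100.]
hpre [405. -12.  30.]
hend [475. -22.  30.]
lpre [582. 165. 115.]
lend [572.  96. 115.]
ex 9.896143079861938 -1.437481180016168 ey 1.437481180016168 9.896143079861938
t: 1.35
tcp_pos: [0.3729, 0.1729, 0.2712]
tool_rot: [0.074, 0.997, -0.0, -0.0]
force: [0.5, -0.3, -0.2]
finger_gap: -0.003
gripper_force: 0.0
```

```bash
python3 -m handwheel '[[20,-20,0,0,0,0,0],[20,-20,0,0,0,0,0],[25,-20,0,0,0,0,0],[25,-20,0,0,0,0,0],[25,-20,-10,0,0,0,0],[25,-15,-20,0,0,0,0],[21,-14,-30,0,0,0,0],[0,0,-30,0,0,0,0],[0,0,-10,0,0,0,0],[0,0,0,0,0,0,0]]'; python3 -c "
from h import *
snap('wrist','w1.png')"
```

```text
t: 2.6
tcp_pos: [0.533, 0.0457, 0.1708]
tool_rot: [0.073, 0.997, 0.0, -0.001]
force: [0.5, -0.1, 0.9]
finger_gap: -0.003
gripper_force: 0.0
```

View pics/w1.png

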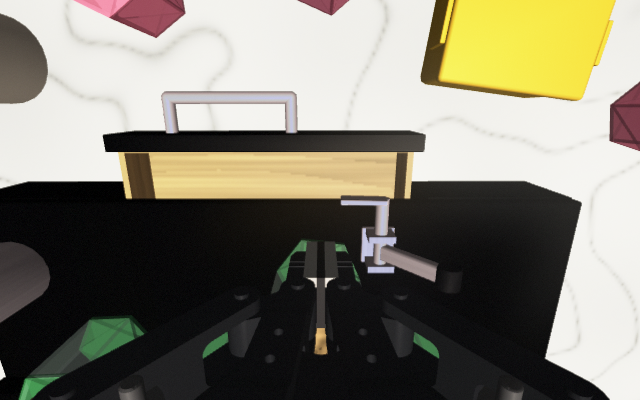

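The wrist view shows the shut fingers (tips at about (320,260)) just in front of the green stray jar. The lever and its tongue are to the right, at (340-460,200-280), clear of the fingers. Next: descend, then push along shelf +x.

```bash
python3 -m handwheel '[[0,0,-15,0,0,0,0],[0,0,-15,0,0,0,0],[0,0,-15,0,0,0,0],[0,0,-15,0,0,0,0],[0,0,-12,0,0,0,0],[0,0,0,0,0,0,0],[5,-1,0,0,0,0,0],[5,-1,0,0,0,0,0],[5,-1,0,0,0,0,0],[0,0,0,0,0,0,0]]'
```

```text
t: 3.9
tcp_pos: [0.5496, 0.0423, 0.0997]
tool_rot: [0.073, 0.997, -0.0, 0.001]
force: [0.4, -0.5, 0.3]
finger_gap: 0.001
gripper_force: 0.0
```

```bash
python3 -m handwheel '[[5,-0.7,0,0,0,0,0],[5,-0.7,0,0,0,0,0],[5,-0.7,0,0,0,0,0],[5,-0.7,0,0,0,0,0],[5,-0.7,0,0,0,0,0],[5,-0.7,0,0,0,0,0],[5,-0.7,0,0,0,0,0],[5,-0.7,0,0,0,0,0],[0,0,0,0,0,0,0],[0,0,0,0,0,0,0]]'; python3 - <<'E'
from h import *
snap('side','s2.png');c,im=snap('top','t2.png')
a=cv2.imread('pics/top1.png')
im1=cv2.imread('pics/t2.png')[110:270,200:440];im2=cv2.imread('pics/s2.png')[130:290,225:425]
cv2.imwrite('pics/c2.png',np.hstack([cv2.resize(im1,None,fx=1.8,fy=1.8,interpolation=cv2.INTER_CUBIC),cv2.resize(im2,None,fx=1.8,fy=1.8,interpolation=cv2.INTER_CUBIC)]))
E
```

```text
t: 5.15
tcp_pos: [0.5897, 0.0367, 0.0995]
tool_rot: [0.073, 0.997, -0.0, 0.001]
force: [0.0, 0.2, 0.7]
finger_gap: 0.003
gripper_force: 0.0
```

View pics/c2.png

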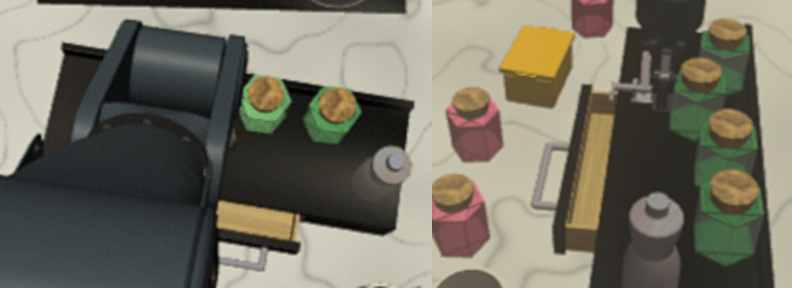

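In the side crop the stray stopper is at (702,71) in c2, upright and moved towards the row. I'll measure its position.

```bash
cat > st.py <<'E'
from fit import *
import sys
c,s=np.cos(p[2]),np.sin(p[2]); inv=lambda w:np.array([[c,s],[-s,c]])@(w[:2]-p[:2])
u,v=map(float,sys.argv[1:3]); print('stray',inv(at_z(S,u,v,.16))); print('tcp shelf',inv(np.array(manip.sense()['tcp_pos'])))
E
python3 st.py 374.9 168.7
```

```text
stray [0.014331   0.04539562]
tcp shelf [-0.02975855  0.04426161]
```

```bash
python3 -m handwheel '[[4,-0.6,0,0,0,0,0],[4,-0.6,0,0,0,0,0],[4,-0.6,0,0,0,0,0],[4,-0.6,0,0,0,0,0],[4,-0.6,0,0,0,0,0],[4,-0.6,0,0,0,0,0],[4,-0.6,0,0,0,0,0],[2,-0.3,0,0,0,0,0],[0,0,0,0,0,0,0],[0,0,0,0,0,0,0]]'; python3 - <<'E'
from h import *
snap('side','s3.png')
im2=cv2.imread('pics/s3.png')[130:290,225:425]
cv2.imwrite('pics/c3.png',cv2.resize(im2,None,fx=3.6,fy=3.6,interpolation=cv2.INTER_CUBIC))
E
```

```text
t: 6.5
tcp_pos: [0.6193, 0.0322, 0.0993]
tool_rot: [0.073, 0.997, -0.0, 0.001]
force: [-0.7, 0.6, 1.5]
finger_gap: -0.001
gripper_force: 0.0
```

View pics/c3.png

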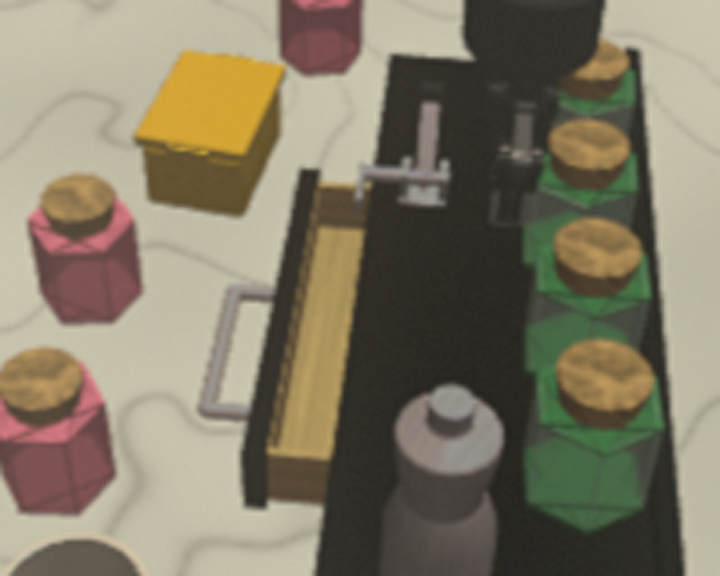

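The stray stopper at (589,147) is now nearly in line with the neighbours at (598,255) and (604,382). I'll push 4 mm more, then back off and rise.

```bash
python3 st.py 388.2 170.5; python3 -m handwheel '[[2,-0.3,0,0,0,0,0],[2,-0.3,0,0,0,0,0],[0,0,0,0,0,0,0],[0,0,0,0,0,0,0],[-10,1.4,0,0,0,0,0],[-20,2.8,0,0,0,0,0],[-25,3.5,0,0,0,0,0],[-15,2,10,0,0,0,0],[-10,0,40,0,0,0,0],[-10,0,40,0,0,0,0]]'
```

```text
stray [0.04194782 0.04276003]
tcp shelf [0.00062147 0.04411036]
t: 7.8
tcp_pos: [0.5325, 0.0414, 0.1906]
tool_rot: [0.073, 0.997, -0.0, 0.0]
force: [0.6, -0.2, -0.2]
finger_gap: -0.003
gripper_force: 0.0
```

```bash
python3 -c "
from h import *
print(ray(manip.get_calibration('wrist'),320,200)[0])"; python3 -m handwheel '[[-20,-9,0,0,0,0,0],[-25,-11,0,0,0,0,0],[-25,-11,0,0,0,0,0],[-25,-11,0,0,0,0,0],[-20,-8,0,0,0,0,0],[-12,-3,-15,0,0,0,0],[0,0,-30,0,0,0,0],[0,0,-25,0,0,0,0],[0,0,0,0,0,0,0],[0,0,0,0,0,0,0]]'
```

```text
[0.46181944 0.05142324 0.33299319]
t: 9.05
tcp_pos: [0.4064, -0.0117, 0.1201]
tool_rot: [0.073, 0.997, -0.0, 0.001]
force: [0.5, 0.6, 0.3]
finger_gap: -0.001
gripper_force: 0.0
```

```bash
python3 -m handwheel '[[-2,0,-20,0,0,0,0],[0,0,-20,0,0,0,0],[0,0,-20,0,0,0,0],[0,0,-15,0,0,0,0],[0,0,-13,0,0,0,0],[0,0,0,0,0,0,0],[5,-0.7,0,0,0,0,0],[5,-0.7,0,0,0,0,0],[5,-0.7,0,0,0,0,0],[0,0,0,0,0,0,0]]'
```

```text
t: 10.3
tcp_pos: [0.4196, -0.0139, 0.0316]
tool_rot: [0.073, 0.997, -0.0, 0.001]
force: [-0.1, -0.7, 0.2]
finger_gap: 0.001
gripper_force: 0.0
```

```bash
python3 -m handwheel '[[6,-0.9,0,0,0,0,0],[6,-0.9,0,0,0,0,0],[6,-0.9,0,0,0,0,0],[6,-0.9,0,0,0,0,0],[6,-0.9,0,0,0,0,0],[6,-0.9,0,0,0,0,0],[6,-0.9,0,0,0,0,0],[6,-0.9,0,0,0,0,0],[0,0,0,0,0,0,0],[0,0,0,0,0,0,0]]'
```

```text
t: 11.55
tcp_pos: [0.468, -0.0213, 0.0315]
tool_rot: [0.073, 0.997, -0.0, 0.001]
force: [-1.1, -0.8, -0.5]
finger_gap: 0.0
gripper_force: 0.0
```

```bash
python3 -m handwheel '[[1,-0.15,0,0,0,0,0],[1,-0.15,0,0,0,0,0],[1,-0.15,0,0,0,0,0],[1,-0.15,0,0,0,0,0],[1,-0.15,0,0,0,0,0],[0,0,0,0,0,0,0],[0,0,0,0,0,0,0],[0,0,0,0,0,0,0],[0,0,0,0,0,0,0],[0,0,0,0,0,0,0]]'
```

```text
t: 12.8
tcp_pos: [0.4717, -0.0216, 0.0313]
tool_rot: [0.073, 0.997, 0.0, -0.0]
force: [-1.3, -0.0, 0.1]
finger_gap: -0.005
gripper_force: 0.8
```

```bash
python3 -m handwheel '[[1,-0.15,0,0,0,0,0],[1,-0.15,0,0,0,0,0],[1,-0.15,0,0,0,0,0],[0,0,0,0,0,0,0],[0,0,0,0,0,0,0],[0,0,0,0,0,0,0],[0,0,0,0,0,0,0],[0,0,0,0,0,0,0],[0,0,0,0,0,0,0],[0,0,0,0,0,0,0]]'
```

```text
t: 14.05
tcp_pos: [0.4749, -0.0221, 0.0313]
tool_rot: [0.073, 0.997, -0.0, 0.0]
force: [-1.8, 0.8, -0.3]
finger_gap: 0.001
gripper_force: 0.4
```

```bash
python3 -m handwheel '[[1,-0.15,0,0,0,0,0],[1,-0.15,0,0,0,0,0],[1,-0.15,0,0,0,0,0],[1,-0.15,0,0,0,0,0],[0,0,0,0,0,0,0],[0,0,0,0,0,0,0],[0,0,0,0,0,0,0],[0,0,0,0,0,0,0],[0,0,0,0,0,0,0],[0,0,0,0,0,0,0]]'; python3 - <<'E'
from h import *
snap('side','s4.png')
im2=cv2.imread('pics/s4.png')[130:290,225:425]
cv2.imwrite('pics/c4.png',cv2.resize(im2,None,fx=3.6,fy=3.6,interpolation=cv2.INTER_CUBIC))
E
```

```text
t: 15.3
tcp_pos: [0.4777, -0.0224, 0.0313]
tool_rot: [0.073, 0.997, 0.0, -0.001]
force: [-4.6, -0.5, 2.4]
finger_gap: -0.001
gripper_force: 2.5
```

View pics/c4.png

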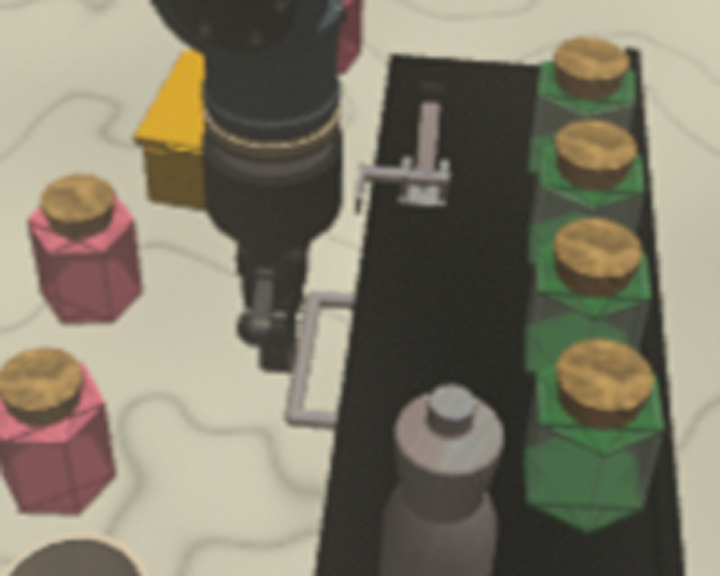

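The drawer looks flush and the force has started to rise. The jar is in line, with its stopper at (595,148). I'll press 2 mm more to confirm the stop.

```bash
python3 -m handwheel '[[1,-0.15,0,0,0,0,0],[1,-0.15,0,0,0,0,0],[0,0,0,0,0,0,0],[0,0,0,0,0,0,0],[0,0,0,0,0,0,0],[0,0,0,0,0,0,0],[0,0,0,0,0,0,0],[0,0,0,0,0,0,0],[0,0,0,0,0,0,0],[0,0,0,0,0,0,0]]'
```

```text
t: 16.6
tcp_pos: [0.4778, -0.0223, 0.0312]
tool_rot: [0.073, 0.997, 0.0, -0.003]
force: [-8.3, -1.2, 4.9]
finger_gap: 0.003
gripper_force: 3.9
```

The TCP no longer moves while the force rises, so the drawer is shut. Retreat and go to the lever.

```bash
python3 -m handwheel '[[-10,1.4,0,0,0,0,0],[-10,1.4,0,0,0,0,0],[-5,0,20,0,0,0,0],[0,0,35,0,0,0,0],[0,0,40,0,0,0,0],[0,0,40,0,0,0,0],[0,0,40,0,0,0,0],[0,5,10,0,0,0,0],[0,20,0,0,0,0,0],[0,25,0,0,0,0,0]]'; python3 -m handwheel '[[10,25,0,0,0,0,0],[15,25,0,0,0,0,0],[20,25,0,0,0,0,0],[20,25,0,0,0,0,0],[25,20,0,0,0,0,0],[25,15,0,0,0,0,0],[10,0,0,0,0,0,0],[0,0,0,0,0,0,0],[0,0,0,0,0,0,0],[0,0,0,0,0,0,0]]'
```

```text
t: 17.85
tcp_pos: [0.4555, 0.0304, 0.2157]
tool_rot: [0.074, 0.997, 0.0, 0.0]
force: [0.1, -0.0, 0.1]
finger_gap: 0.003
gripper_force: 0.0
t: 19.1
tcp_pos: [0.5798, 0.1643, 0.2163]
tool_rot: [0.074, 0.997, -0.0, -0.0]
force: [-0.3, 1.2, -0.0]
finger_gap: 0.001
gripper_force: 0.0
```

```bash
python3 -m handwheel '[[1,2,-20,0,0,0,0],[0,0,-25,0,0,0,0],[0,0,-25,0,0,0,0],[0,0,-20,0,0,0,0],[0,0,-10,0,0,0,0],[0,0,0,0,0,0,0],[-1,-6,0,0,0,0,0],[-1,-6,0,0,0,0,0],[0,0,0,0,0,0,0],[0,0,0,0,0,0,0]]'
```

```text
t: 20.35
tcp_pos: [0.5799, 0.1547, 0.1167]
tool_rot: [0.074, 0.997, 0.0, 0.0]
force: [0.4, 0.2, 0.2]
finger_gap: -0.002
gripper_force: 0.0
```

```bash
python3 -m handwheel '[[-0.9,-6,0,0,0,0,0],[-0.9,-6,0,0,0,0,0],[-0.9,-6,0,0,0,0,0],[-0.9,-6,0,0,0,0,0],[-0.9,-6,0,0,0,0,0],[-0.9,-6,0,0,0,0,0],[-0.9,-6,0,0,0,0,0],[-0.9,-6,0,0,0,0,0],[0,0,0,0,0,0,0],[0,0,0,0,0,0,0]]'
```

```text
t: 21.6
tcp_pos: [0.5724, 0.1067, 0.1162]
tool_rot: [0.073, 0.997, -0.0, -0.0]
force: [0.8, -0.3, 0.2]
finger_gap: 0.003
gripper_force: 0.0
```

```bash
python3 -m handwheel '[[-0.6,-4,0,0,0,0,0],[-0.6,-4,0,0,0,0,0],[0,0,0,0,0,0,0],[0,0,0,0,0,0,0],[1.5,10,0,0,0,0,0],[3,20,0,0,0,0,0],[3,20,0,0,0,0,0],[0,0,25,0,0,0,0],[0,0,35,0,0,0,0],[0,0,35,0,0,0,0]]'; python3 -m handwheel '[[0,0,20,0,0,0,0],[-15,25,10,0,0,0,0],[-20,25,0,0,0,0,0],[-25,25,0,0,0,0,0],[-25,20,0,0,0,0,0],[-25,20,0,0,0,0,0],[-25,15,0,0,0,0,0],[0,0,0,0,0,0,0],[0,0,0,0,0,0,0],[0,0,0,0,0,0,0]]';python3 - <<'E'
from h import *
snap('side','s5.png');snap('top','t5.png')
im1=cv2.imread('pics/t5.png')[110:270,200:440];im2=cv2.imread('pics/s5.png')[130:290,225:425]
cv2.imwrite('pics/c5.png',np.hstack([cv2.resize(im1,None,fx=1.8,fy=1.8,interpolation=cv2.INTER_CUBIC),cv2.resize(im2,None,fx=1.8,fy=1.8,interpolation=cv2.INTER_CUBIC)]))
E
```

```text
t: 22.85
tcp_pos: [0.5786, 0.1507, 0.2121]
tool_rot: [0.073, 0.997, 0.0, -0.0]
force: [0.6, -0.3, -0.6]
finger_gap: -0.005
gripper_force: 0.0
t: 24.1
tcp_pos: [0.4448, 0.2788, 0.2414]
tool_rot: [0.074, 0.997, 0.0, 0.0]
force: [0.3, 0.9, -0.2]
finger_gap: -0.001
gripper_force: 0.0
```

View pics/c5.png

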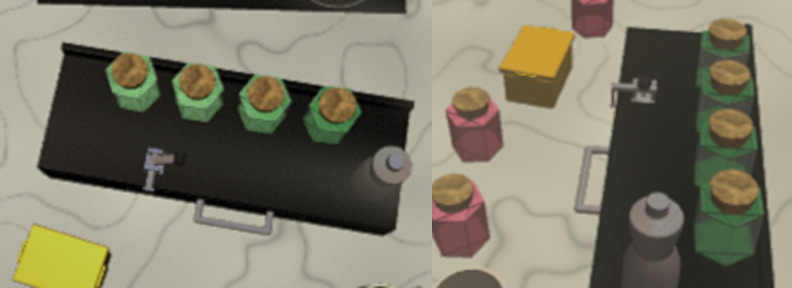

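The top view shows all four jars in line, the drawer shut and the lever leaning to -y (tip at about (180,158)). I'll compare that with the tip's expected locked position.

```bash
python3 - <<'E'
from fit import *
for a in(0,1.0,1.2,1.35,1.5):
    th=np.pi/2+a-.75; q=[-.055,.09+.055*np.cos(th),.089+.055*np.sin(th)]
    print(a,((proj(T,W(p,q))[0]-[200,110])*1.8).round(1),((proj(S,W(p,q))[0]-[225,130])*1.8+[432,0]).round(1))
for q in([.048,.045,.16],):print(((proj(T,W(p,q))[0]-[200,110])*1.8).round(1),((proj(S,W(p,q))[0]-[225,130])*1.8+[432,0]).round(1))
im=cv2.imread('pics/c5.png')
print(np.hypot(*0*np.ones((2,1))))
g=im[140:180,140:200].min(2); print(g[::4,::3])
E
```

```text
0 [122.7 149.4] [645.1  45.6]
1.0 [160.4 153.6] [643.1  61.3]
1.2 [168.5 155.6] [642.4  68.9]
1.35 [174.2 157.3] [641.9  75.2]
1.5 [179.2 159. ] [641.3  81.9]
[198.4  77.9] [731.   72.1]
[0.]
[[ 33  34  33  35  34  33  34  32  32  33  33  31  30  34  34  34  30  32
   32  33]
 [ 35  36  32  32  32  32  33  32  34  33  34  34  33  35  31  33  35  33
   34  34]
 [ 36  33  33  89  84  85  65  46  36  33  33  35  29  34  35  34  34  32
   35  33]
 [ 33  33  52  78  94 120 110 110  56  39  35  34  27  30  33  31  33  33
   34  34]
 [ 32  31  95 121 117 116  91  78 101  96 102  75  28  32  27  24  31  35
   34  35]
 [ 32  32 101 124 117 105 102 101 103 105 104  71  23  28  25  26  34  33
   33  34]
 [ 30  50 121 116 124  72  74  75  53  36  37  31  20  21  18  28  32  33
   31  35]
 [ 29  50 102 115 123 126 117 118  47  28  33  34  31  34  27  35  32  33
   34  33]
 [ 28  31  34 127 123  60  54 106  38  30  30  32  30  29  34  33  30  29
   33  31]
 [ 31  28  42 125 112  39  27  27  29  30  28  30  33  29  27  31  29  31
   29  31]]
```

The observed tip (180,160) matches the prediction for 1.5 rad (179,159), and the jar matches its place. Hand in.

```bash
python3 -c "
from station import manip
print(manip.sign_off())"
```

```text
the job is handed in; nothing more can be done
None
```

I pushed the stray jar into its gap against the back rail, pushed the drawer shut and flipped the latch lever to its locked side. The final pictures agree with this, and I handed the job in with the arm clear at about 24 s; no verdict came back.

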